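Return a parts box through the sprung flap of a stock lane

TASK

Put the long steel parts box back into stock: set it on the lane's front ledge, lengthwise before the closed flap gate, then slide it through the flap (never over it) and keep pushing until it bears firmly, with about 10 newtons and never more than 20, on the sprung rubber buffer inside, whose place differs each time and must be felt. Then draw back out of the lane so that the flap swings shut behind the box, and leave the short box, the tin and the bolt where they stand.

Things in the scene. Friction and masses are not known exactly. Their poses are not given: they have to be found in the camera images.
- longbox_center (a point): centre (half-way up) of the loose long parts box: grey steel, open top, filled with hardware, 100 mm long (its y axis), 60 mm wide (x), 40 mm high, 0.28 to 0.56 kg; its end faces are flat, either end may go first. It starts on the table.
- lane: fixed aluminium return lane; origin at table height under the middle of the gate; boxes travel along its +y, +x is to the right of travel, z up. Floor 12 mm above the table. Open ledge, 100 mm wide, no walls, from y -140 to 0. From y 0 to 280 two side walls, 84 mm apart inside, stand 50 mm above the floor.
- flap (a joint): steel flap across the gate: upright plate 74 mm long, 2 to 42 mm above the lane floor, on a vertical pin at lane x -40, y 6. 0 = shut, up to 1.5 rad as it is pushed inward (+y); never opens outward. A light spring (0.02 Nm + 0.04 Nm/rad) shuts it: a few N to push a box through, more if the box is near the pin. It closes behind a box whose rear end is past lane y 85.
- lane_slot (a point): start of the slot, on the lane's middle at y 95, 62 mm above the table: from here to the end two lips on the wall tops (underside 46, top 50 mm above the lane floor) leave a slot 54 mm wide, open from above, through which closed fingers can follow the box; between y 0 and 95 the lane has no cover.
- endblock: fixed end of the lane, origin at lane x 0, y 268, 12 mm above the table. In front of it stands the buffer: black rubber pad 44 mm wide, centred, 8 to 36 mm above the lane floor, sprung (2.2 N at touch + 2.2 N per mm, 14 mm travel). Its face lies anywhere from lane y 192 to 230, set differently each time and not measured: feel for it.
- shortbox_center (a point): centre of the short square parts box, a bystander, 50 x 50 x 32 mm; do not move it
- tin_center (a point): centre of a steel tin, a bystander, 52 mm diameter, 60 mm high; do not move it
- bolt_center (a point): centre of a big bolt standing on its head, a bystander, 34 mm diameter, 55 mm high; do not move it
Things that resemble listed ones, but are neither listed nor needed, are in the scene too. What is shaped like the part that bears longbox_center but orange or purple is not meant.

How it is judged:
On the way, in this order (a step that is already met when the one before it is completed fails the run):
1. the long box stands on the ledge, lengthwise in line with the lane, before the closed flap (y of longbox_center in the frame of lane between -0.125 and -0.043 m and x of longbox_center in the frame of lane between -0.025 and 0.025 m and angle between the y axis of longbox_center and the y axis of lane, either way round below 0.2 rad and height (world z) of longbox_center below 0.04 m and value of joint flap below 0.15 rad), for 0.2 s.
2. the long box, flat on the lane floor, has pushed the flap open and is half-way through the gate (y of longbox_center in the frame of lane between 0 and 0.09 m and height (world z) of longbox_center below 0.04 m and value of joint flap above 0.6 rad and contact force between longbox and flap above 0.05 N), for 0.05 s.
3. the long box is pressed on the buffer with at least 5 N for 0.2 s (contact force between longbox and endblock above 5 N), for 0.2 s.
At the end, for the whole second after the job is handed in: The long box lies flat on the lane floor wholly behind the gate, its centre 130 to 200 mm beyond the gate plane and within 0.2 rad of the lane's direction, at rest and released; the flap is shut (under 0.1 rad) (y of longbox_center in the frame of lane between 0.13 and 0.2 m and angle between the y axis of longbox_center and the y axis of lane, either way round below 0.2 rad and height (world z) of longbox_center below 0.04 m and value of joint flap below 0.1 rad and linear speed of longbox below 0.01 m/s and contact force between the fingers and longbox below 0.1 N); the robot touches nothing.
It fails at once if the box is pressed on the buffer with more than 20 N (contact force between longbox and endblock above 20 N).
It fails at once if the box is lifted over the gate (y of longbox_center in the frame of lane between -0.03 and 0.25 m and x of longbox_center in the frame of lane between -0.06 and 0.06 m and height (world z) of longbox_center above 0.06 m).
It fails at once if the short box, the tin or the bolt is moved by more than 20 mm (distance of any of shortbox_center, tin_center, bolt_center from where it was at the start of the episode above 0.02 m).
It also fails if it takes over 72 s, if anything falls off the work surface, if the arm or the gripper's body presses on something with over 40 N, if the wrist force passes 120 N, or if a joint passes its speed limit or range.

ROBOT

A 6-joint arm with a two-finger parallel gripper is mounted at the origin on the work surface. World frame = base frame: x ahead of the robot, y to its left, z up, the work surface at z = 0. Lengths are in m, angles in rad, forces in N, time in s.
With the tool pointing down it reaches from about 0.35 to 0.975 m from the base axis. Payload 4.9 kg.
Tool frame: the origin (TCP) lies where the fingers leave the gripper's body, on its centre line; the fingertips stand 73 mm ahead of it and the grasp point (between the pads) lies 54 mm ahead of it; z points along the fingers, y is the direction in which the jaws open and shut (so a half turn about z gives the same grasp; the last joint's range is limited). The gripper opens to 85 mm and grips with 20 to 120 N. Pads are 22 mm wide; open, the fingers measure 114 mm over their backs; the gripper's body (76 mm by 85 mm) begins 54 mm behind the grasp point. The pads swing forward as they close: fully open they stand 13 mm farther back than shut.
Start: joints at [-0.119, 0.053, 1.613, -0, 1.476, -0.119], TCP at [0.625, 0, 0.304] pointing down, gripper open.
Joint ranges: [-3.01, 3.01], [-1.01, 2.22], [0.06, 2.58], [-1.02, 4.17], [0.09, 2.62], [-3.14, 3.14]. Speed limits (rad/s): [2.57, 2.57, 3.14, 3.14, 3.14, 3.14].

INTERFACE

Orientations are given as a rotation vector (axis times angle).
In Python, from station import monitor, vision, workorder gives the robot as it stands.
- The arm moves only by the tool arm_command, never from a script. Its argument "rows" is text: rows parted by semicolons, each of 6 numbers parted by spaces: the shift along the world's x, y, z in mm, then the turn, a rotation vector about the world's x, y, z in degrees. In form: tx ty tz wx wy wz; .... A call has 1 to 12 rows; each row is the pose to reach, as a shift and turn from the pose measured when the call began; what a row does not reach only later rows make up. A row lasts 1/8 s, in which the tool goes at most 62.5 mm and 10.7 degrees, less where a joint would pass 70% of its speed; a pose out of reach is approached as far as the arm can. A call with a gripper value outside its range is refused whole. "jaw" is the opening, from 0 (shut) to 1 (fully open), set as the call begins (left out, the last holds). The fingers move at their own pace and stop on an object; "squeeze" is the grip in N (left out, the last holds). Time passes only in rows, so rows that repeat a pose let the fingers close. It gives the time, the measured TCP pose, the force and the opening at its end, in the units of the state.
- monitor.get_obs(): the state, without advancing time (a new reading comes with each control period).
- vision.get_image(name): name is "scene" or "side" or "wrist"; returns a dict with "frame" (480x640x3 uint8, red, green, blue), "vfov" (degrees; the focal length in pixels is half the picture's height over the tangent of half this angle, whatever the lens; pixels are square), "cx", "cy" (the principal point, pixels), "R" (3x3) and "t" (3): a world point X has camera coordinates R X + t; the wrist camera has in their place "T_tool_cam" (4x4, takes a point from camera to tool coordinates, whose origin is the TCP and whose axes are the flange's). Camera axes: x right, y down, z forward; pixel columns grow to the right and rows downward; lengths in m; the calibration is good to about 2 mm. A picture is of the moment at which its call begins: read the wrist's pose just before it. There is no depth.
- workorder.finish_job(): hands the job in, once; it reports no verdict.
The state is a dict: "t": time; "q": joint angles; "dq": joint speeds; "effort": joint torques, N m; "tool_pos": TCP position; "tool_rot": TCP orientation; "contact_force": force on the tool from outside, world axes, zero at the start; "wrist_torque": the same for the moment, N m; "opening": finger opening in m.
Only numpy, scipy, OpenCV 4.12 (cv2) and the standard library are available. Lean on these libraries where they do the work, as an engineer would, in place of code of your own. Each camera call takes 0.05 s, during which the arm holds its last target. There are 200 camera calls.

## Working session

There is one attempt and no reset: what is moved stays moved. The work goes in short steps, Python scripts to look and compute and a tool call to move; the robot and the scene stay as the last step left them, time stands still between calls to the robot, and variables do not carry over. Pictures are saved under pics/ and viewed, about 8 in all and at most 12, crops included, and the job is handed in when it is done.

Besides the shell and the picture viewer there is one more tool, called after "Emit:" as name(argument=value, ...), one argument or row to a line, values as JSON. arm_command: Moves the arm, as the interface text tells. Its arguments: {"type":"object","properties":{"rows":{"type":"string"},"jaw":{"type":"number"},"squeeze":{"type":"number"}},"required":["rows"]}

```bash
mkdir -p pics; cat > h.py <<'E'
import numpy as np, cv2
from station import monitor, vision, workorder
def K(im):
    h=im["frame"].shape[0]; f=h/2/np.tan(np.radians(im["vfov"])/2); return f,im["cx"],im["cy"]
def grab(name,out=None):
    o=monitor.get_obs(); im=vision.get_image(name)
    if name=="wrist":
        from scipy.spatial.transform import Rotation as Ro
        r=np.array(o["tool_rot"]); Rw=Ro.from_rotvec(r).as_matrix() if r.shape==(3,) else r
        T=np.array(im["T_tool_cam"]); Rc=Rw@T[:3,:3]; c=np.array(o["tool_pos"])+Rw@T[:3,3]
        im["R"]=Rc.T; im["t"]=-Rc.T@c
    if out: cv2.imwrite("pics/"+out,im["frame"][:,:,::-1])
    return im
def cast(im,u,v,z):
    f,cx,cy=K(im); R=np.array(im["R"]);t=np.array(im["t"]); d=R.T@np.array([(u-cx)/f,(v-cy)/f,1]); c=-R.T@t
    return c+d*(z-c[2])/d[2]
def proj(im,X):
    f,cx,cy=K(im); p=np.array(im["R"])@np.array(X)+np.array(im["t"]); return np.array([cx+f*p[0]/p[2],cy+f*p[1]/p[2]])
E
python3 - <<'E'
from h import *
print(monitor.get_obs())
for n in ["scene","side","wrist"]:
    im=grab(n,n+"0.png"); print(n,im["vfov"],im["cx"],im["cy"],[k for k in im], -np.array(im["R"]).T@im["t"])
E
```

```text
{'t': 0.0, 'q': array([-1.19043873e-01,  5.33642472e-02,  1.61430917e+00, -2.75679016e-05,
        1.47600619e+00, -1.18966575e-01]), 'dq': array([ 0.00102283,  0.00097457,  0.00093246, -0.00207502, -0.0012626 ,
        0.00046389]), 'effort': array([ 2.70554956e-04, -3.93670499e+01, -3.70175600e+01, -1.62778279e-04,
        6.93513779e-03, -6.06393527e-06]), 'tool_pos': array([6.24518410e-01, 2.48795958e-05, 3.02649226e-01]), 'tool_rot': array([-2.22037589e+00, -2.22021012e+00,  2.05923669e-03]), 'contact_force': array([ 0.31310536, -0.23854864, -0.87086714]), 'wrist_torque': array([ 0.04319261, -0.0604491 ,  0.01419689]), 'opening': 0.08563844798188448}
scene 49.98343113616241 323.90894522310697 249.91163578283872 ['frame', 'vfov', 'cx', 'cy', 'R', 't'] [1.06810935 0.45659902 0.98903464]
side 44.27153599752665 315.22825662598365 226.6567547929771 ['frame', 'vfov', 'cx', 'cy', 'R', 't'] [0.29826631 0.90867612 0.68029488]
wrist 66.73030958915852 317.410450907525 236.10879960139107 ['frame', 'vfov', 'cx', 'cy', 'T_tool_cam', 'R', 't'] [0.62205843 0.07600935 0.3725991 ]
```

View pics/scene0.png

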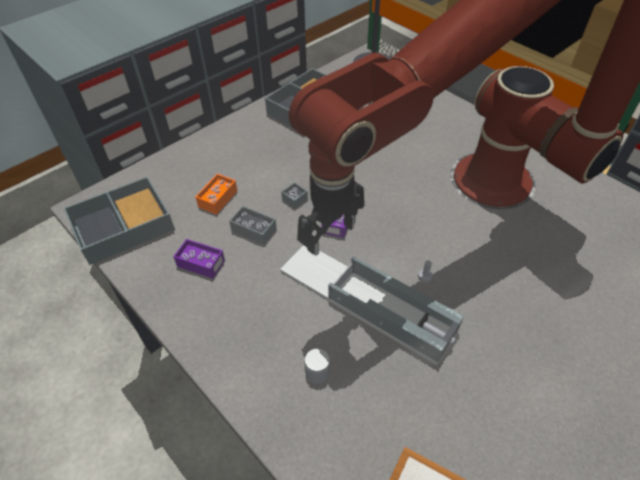

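View pics/wrist0.png

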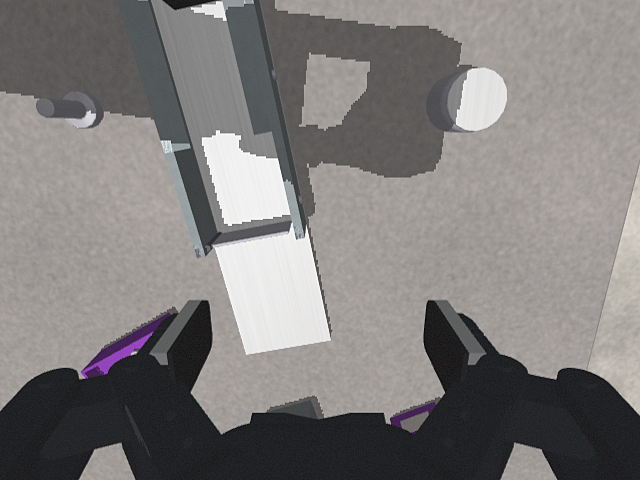

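The scene shows the long grey box at (253,226). Also there: the short grey box (294,195), decoys in orange (216,194) and purple (200,258) and (338,228), the tin (317,367), the bolt (425,270), and the lane from (315,270) to (440,345). In the wrist view the ledge front corners are at (246,354) and (330,341). The long grey one fits longbox: it is grey, elongated and loose. An enlarged crop should confirm it.

```bash
python3 - <<'E'
from h import *
im=cv2.imread("pics/scene0.png"); c=im[170:290,170:330]; cv2.imwrite("pics/crop1.png",cv2.resize(c,None,fx=5,fy=5,interpolation=cv2.INTER_CUBIC))
s=grab("scene");w=grab("wrist")
for n,p in dict(box=(253,222),short=(294,192),orange=(216,190),purple=(200,254)).items(): print(n,cast(s,*p,.035).round(3))
for p in [(246,354),(330,341)]: print("ledge front",cast(w,*p,.012).round(4))
for p in [(198,256),(303,238)]: print("walltop",cast(w,*p,.062).round(4))
print("tin",cast(w,483,98,.06).round(3),"bolt",cast(w,85,110,.0).round(3))
g=cv2.cvtColor(w["frame"],cv2.COLOR_RGB2HSV)
m=((g[:,:,2]>215)&(g[:,:,1]<30)).astype(np.uint8); m[:225]=0
cs=max(cv2.findContours(m,0,2)[0],key=cv2.contourArea); q=cv2.approxPolyDP(cs,6,True)[:,0]; print([(tuple(a),cast(w,*a,.012).round(4)) for a in q])
E
```

```text
box [ 0.602 -0.302  0.035]
short [ 0.457 -0.312  0.035]
orange [ 0.602 -0.46   0.035]
purple [ 0.758 -0.307  0.035]
ledge front [ 0.5395 -0.1771  0.012 ]
ledge front [ 0.636 -0.16   0.012]
walltop [ 0.5134 -0.0386  0.062 ]
walltop [ 0.609  -0.0216  0.062 ]
tin [0.755 0.096 0.06 ] bolt [0.397 0.089 0.   ]
[((np.int32(306), np.int32(226)), array([ 0.6101, -0.0243,  0.012 ])), ((np.int32(301), np.int32(239)), array([ 0.6048, -0.0383,  0.012 ])), ((np.int32(291), np.int32(225)), array([ 0.5947, -0.0232,  0.012 ])), ((np.int32(286), np.int32(234)), array([ 0.5893, -0.0329,  0.012 ])), ((np.int32(215), np.int32(247)), array([ 0.5147, -0.047 ,  0.012 ])), ((np.int32(246), np.int32(354)), array([ 0.5395, -0.1771,  0.012 ])), ((np.int32(329), np.int32(339)), array([ 0.6348, -0.1574,  0.012 ]))]
```

View pics/crop1.png

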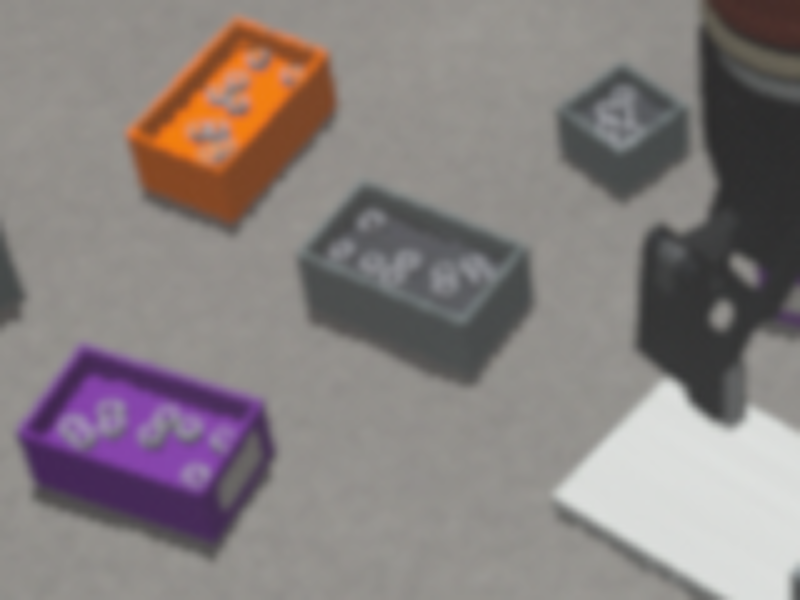

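The crop confirms it: the grey long open box, with top corners near full-picture (243,207), (276,219), (263,234) and (231,222). The decoys are coloured, and the other grey one is short and square.

```bash
python3 - <<'E'
from h import *
s=grab("scene")
P=np.array([cast(s,a/5+170-.4,b/5+170-.4,.04)[:2] for a,b in [(365,185),(528,247),(467,320),(305,258)]]); print(P.round(4),P.mean(0).round(4))
for i in range(4): d=P[(i+1)%4]-P[i]; print(np.linalg.norm(d).round(4),np.degrees(np.arctan2(d[1],d[0])).round(1))
from scipy.spatial.transform import Rotation as R
print(R.from_rotvec(monitor.get_obs()["tool_rot"]).as_matrix().round(3))
E
```

```text
[[ 0.5906 -0.3584]
 [ 0.5576 -0.2678]
 [ 0.6104 -0.2509]
 [ 0.6434 -0.3386]] [ 0.6005 -0.3039]
0.0964 110.0
0.0555 17.7
0.0936 -69.4
0.0564 -159.5
[[-0.     1.    -0.001]
 [ 1.     0.     0.   ]
 [ 0.    -0.001 -1.   ]]
```

Emit:
arm_command(
  rows="-5 -55 0 0 0 5; -10 -110 0 0 0 10; -15 -170 0 0 0 19; -20 -230 0 0 0 19; -22 -290 0 0 0 19; -10 -350 0 0 0 19; -10 -350 0 0 0 19; -10 -350 0 0 0 19",
  jaw=1,
)

```text
t: 1.3
tool_pos: [0.6147, -0.3498, 0.303]
tool_rot: [-1.824, -2.556, 0.0]
contact_force: [0.0, 1.3, 1.0]
opening: 0.0853
```

```bash
python3 - <<'E'
from h import *
w=grab("wrist","wrist1.png"); o=monitor.get_obs(); print(o["tool_pos"],o["tool_rot"],o["t"])
for c in [(.5906,-.3584),(.5576,-.2678),(.6104,-.2509),(.6434,-.3386)]: print(proj(w,[*c,.04]).round())
E
```

```text
[ 0.61489458 -0.34909636  0.30331618] [-1.82273519e+00 -2.55745588e+00  2.02586942e-04] 1.35
[293. 210.]
[288. 100.]
[353. 102.]
[353. 209.]
```

View pics/wrist1.png

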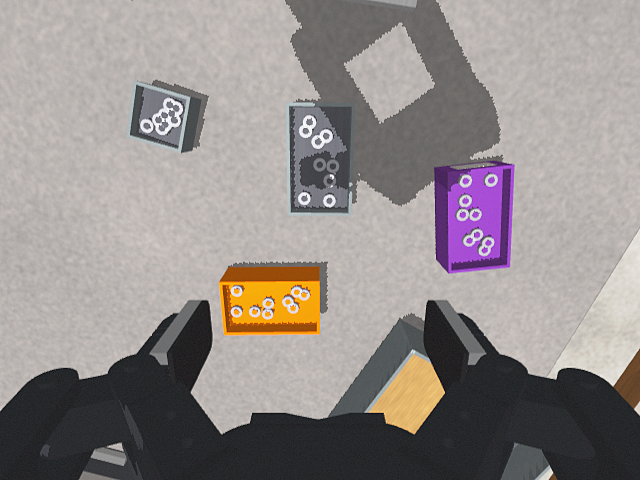

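The wrist view shows the grey long box nearly aligned with the jaws, top corners about (289,103), (353,106), (351,213) and (290,213). The short box is at (160,115), orange at (270,300), and purple at (475,218).

```bash
python3 - <<'E'
from h import *
w=grab("wrist"); o=monitor.get_obs()
P=np.array([cast(w,a,b,.04)[:2] for a,b in [(289,103),(353,106),(351.5,213),(290,213)]]); print(P.round(4),P.mean(0).round(4))
for i in range(4): d=P[(i+1)%4]-P[i]; print(np.linalg.norm(d).round(4),np.degrees(np.arctan2(d[1],d[0])).round(1))
print("orange",cast(w,270,300,.04),"tool",o["tool_pos"])
E
```

```text
[[ 0.559  -0.2689]
 [ 0.6119 -0.2533]
 [ 0.6439 -0.3423]
 [ 0.5894 -0.3611]] [ 0.601  -0.3064]
0.0552 16.5
0.0946 -70.2
0.0577 -161.0
0.0971 108.2
orange [ 0.59771792 -0.45370341  0.04      ] tool [ 0.61498401 -0.34868635  0.30360932]
```

Emit:
arm_command(
  rows="-14 43 -50 0 0 0; -14 43 -100 0 0 0; -14 43 -150 0 0 0; -14 43 -190 0 0 0; -14 43 -210 0 0 0; -14 43 -223 0 0 0; -14 43 -223 0 0 0; -14 43 -223 0 0 0",
  jaw=1,
)

```text
t: 2.4
tool_pos: [0.6021, -0.3064, 0.0827]
tool_rot: [1.821, 2.557, -0.0]
contact_force: [0.1, 0.1, 0.5]
opening: 0.0855
```

Emit:
arm_command(
  rows="0 0 0 0 0 0; 0 0 0 0 0 0; 0 0 0 0 0 0; 0 0 0 0 0 0; 0 0 0 0 0 0; 0 0 0 0 0 0",
  jaw=0.3,
  squeeze=40,
)

```text
t: 3.15
tool_pos: [0.6029, -0.3071, 0.0846]
tool_rot: [1.819, 2.554, -0.0]
contact_force: [-0.3, -0.6, 5.3]
opening: 0.0591
```

Emit:
arm_command(
  rows="0 0 25 0 0 0; 0 0 50 0 0 0; -5 40 60 0 0 -3; -11 90 60 0 0 -6; -17 145 60 0 0 -9; -22 190 60 0 0 -9; -22 203 60 0 0 -9; -22 203 40 0 0 -9; -22 203 25 0 0 -9; -22 203 20 0 0 -9; -22 203 20 0 0 -9",
)

```text
t: 4.53
tool_pos: [0.5805, -0.1048, 0.1034]
tool_rot: [2.017, 2.404, -0.002]
contact_force: [0.4, -0.2, -2.9]
opening: 0.0593
```

```bash
python3 - <<'E'
from h import *
s=grab("scene"); o=monitor.get_obs(); print(o["t"],o["tool_pos"],o["tool_rot"],o["contact_force"])
c=s["frame"][200:380,260:480,::-1]; cv2.imwrite("pics/crop2.png",cv2.resize(c,None,fx=3,fy=3,interpolation=cv2.INTER_CUBIC))
E
```

```text
4.575 [ 0.5810021  -0.10478256  0.10429129] [ 2.01561313e+00  2.40304330e+00 -1.33085918e-03] [ 0.10533436 -0.17784259 -2.66717997]
```

View pics/crop2.png

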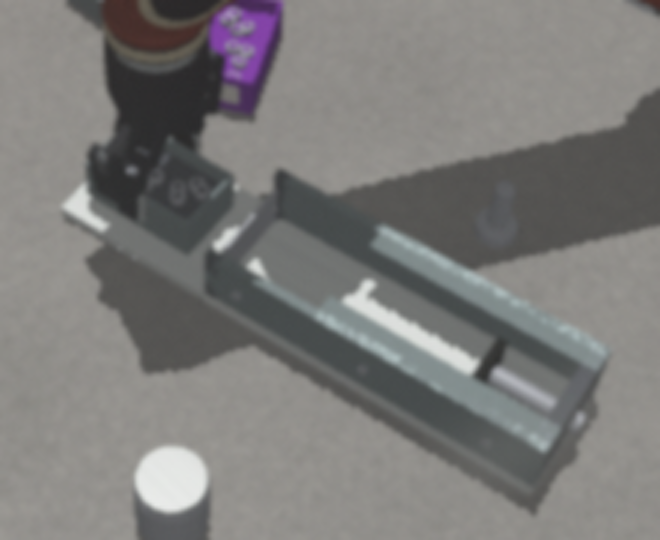

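The box is held over the ledge, in line and short of the closed flap (flap at crop (245,245)). The rubber buffer shows at crop (490,358).

Emit:
arm_command(
  rows="0 0 -3 0 0 0; 0 0 -6 0 0 0; 0 0 -8 0 0 0; 0 0 -8 0 0 0",
)

```text
t: 5.08
tool_pos: [0.5812, -0.1048, 0.0966]
tool_rot: [2.015, 2.403, -0.001]
contact_force: [-0.1, -0.3, -2.0]
opening: 0.0593
```

Emit:
arm_command(
  rows="0 0 -1 0 0 0; 0 0 -2 0 0 0; 0 0 -2 0 0 0",
)

```text
t: 5.45
tool_pos: [0.5817, -0.1049, 0.0966]
tool_rot: [2.015, 2.403, -0.001]
contact_force: [-6.2, 1.2, 8.1]
opening: 0.0593
```

Emit:
arm_command(
  rows="0 0 0 0 0 0; 0 0 0 0 0 0; 0 0 0 0 0 0; 0 0 5 0 0 0; 0 0 30 0 0 0; 0 0 60 0 0 0; 6 -30 70 0 0 0; 14 -78 70 0 0 0; 14 -78 70 0 0 0; 14 -78 70 0 0 0",
  jaw=1,
)

```text
t: 6.7
tool_pos: [0.5954, -0.1826, 0.1663]
tool_rot: [2.016, 2.403, -0.001]
contact_force: [-0.1, -1.2, -0.5]
opening: 0.0851
```

```bash
python3 - <<'E'
from h import *
w=grab("wrist","wrist2.png"); o=monitor.get_obs(); print(o["t"],o["tool_pos"],o["tool_rot"],o["contact_force"])
E
```

```text
6.75 [ 0.59532119 -0.18215401  0.16618269] [ 2.01509898e+00  2.40402956e+00 -1.26166994e-03] [0.4527183  0.35637687 0.30316279]
```

View pics/wrist2.png

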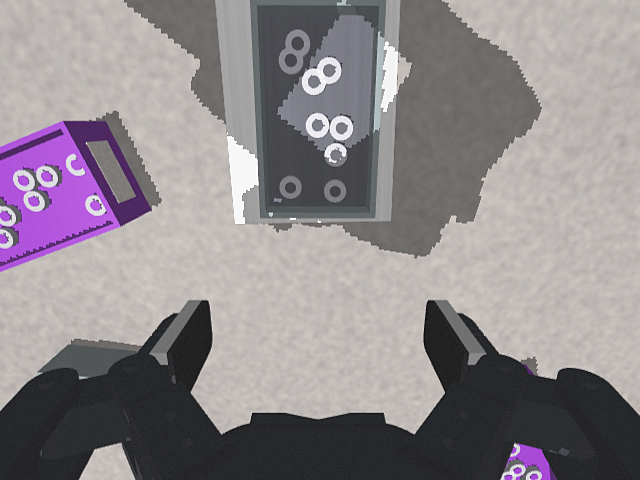

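The box stands on the ledge in line with the lane. Its rear top edge runs from about (259,217) to (381,215), and the ledge front corners are at (235,223) and (391,220).

```bash
python3 - <<'E'
from h import *
w=grab("wrist")
a=np.radians(10);O=np.array([.5635,-.031]);ex=np.array([np.cos(a),np.sin(a)]);ey=np.array([-ex[1],ex[0]])
L=lambda p:(np.round([(p-O)@ex,(p-O)@ey],4))
for n,u,v,z in [("rl",259,217,.052),("rr",381,215,.052),("fl",249,4,.052),("fr",384,4,.052),("ledL",235,223,.012),("ledR",391,220,.012)]:
    print(n,L(cast(w,u,v,z)[:2]))
print("tcp",L(monitor.get_obs()["tool_pos"][:2]))
E
```

```text
rl [-0.0274 -0.1247]
rr [ 0.0359 -0.1237]
fl [-0.0272 -0.0281]
fr [ 0.0323 -0.028 ]
ledL [-0.0493 -0.1389]
ledR [ 0.0498 -0.137 ]
tcp [ 0.0051 -0.1541]
```

Emit:
arm_command(
  rows="-3 -1 0 0 0 0; -3 -1 -30 0 0 0; -3 -1 -60 0 0 0; -3 -1 -73 0 0 0; -3 -1 -73 0 0 0; -3 -1 -73 0 0 0",
  jaw=0.3,
)

```text
t: 7.55
tool_pos: [0.5932, -0.1831, 0.0946]
tool_rot: [2.013, 2.403, -0.0]
contact_force: [-0.1, 0.3, -0.1]
opening: 0.0262
```

Emit:
arm_command(
  rows="-1.7 9.8 0 0 0 0; -3 17 0 0 0 0; -4 23 0 0 0 0; -5.2 29.5 0 0 0 0; -6.2 35.5 0 0 0 0; -7.3 41.4 0 0 0 0; -8.3 47.3 0 0 0 0; -9.4 53.2 0 0 0 0; -10.4 59.1 0 0 0 0",
)

```text
t: 8.68
tool_pos: [0.5828, -0.124, 0.0946]
tool_rot: [2.012, 2.403, -0.001]
contact_force: [1.8, -4.4, -0.4]
opening: 0.026
```

Emit:
arm_command(
  rows="-1.2 6.9 0 0 0 0; -2.4 13.8 0 0 0 0; -3.6 20.7 0 0 0 0; -4.9 27.6 0 0 0 0; -6.1 34.5 0 0 0 0; -7.3 41.4 0 0 0 0; -8.5 48.3 0 0 0 0; -9.7 55.1 0 0 0 0; -10.9 62 0 0 0 0; -12.2 68.9 0 0 0 0",
)

```text
t: 9.93
tool_pos: [0.5704, -0.0546, 0.0945]
tool_rot: [2.012, 2.403, -0.001]
contact_force: [0.2, -2.5, 0.5]
opening: 0.0255
```

```bash
python3 - <<'E'
from h import *
s=grab("scene"); o=monitor.get_obs(); print(o["t"],o["tool_pos"],o["contact_force"])
c=s["frame"][200:380,260:480,::-1]; cv2.imwrite("pics/crop3.png",cv2.resize(c,None,fx=3,fy=3,interpolation=cv2.INTER_CUBIC))
E
```

```text
9.975 [ 0.57017893 -0.05381413  0.09440568] [ 1.14728008 -1.2642463   0.37715434]
```

View pics/crop3.png

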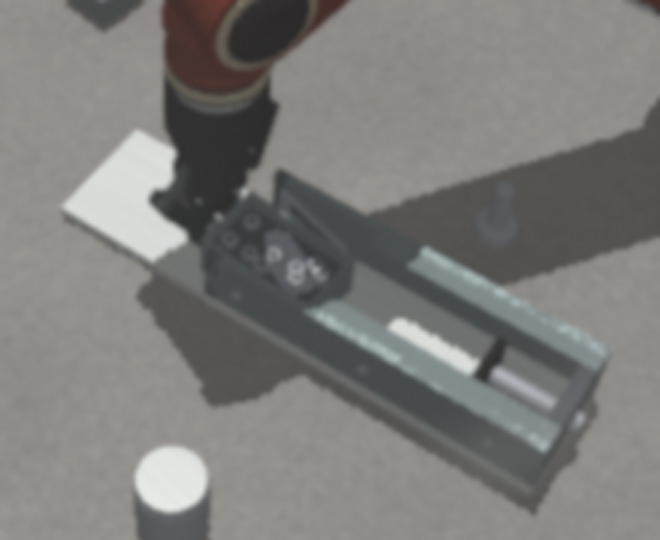

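The flap is swung open along the left wall at crop (310,220), and the box is half-way through, straight in the lane. I'll keep pushing.

Emit:
arm_command(
  rows="-1.2 6.6 0 0 0 0; -2.3 13.1 0 0 0 0; -3.5 19.7 0 0 0 0; -4.6 26.3 0 0 0 0; -5.8 32.8 0 0 0 0; -7 39.4 0 0 0 0; -8.1 46 0 0 0 0; -9.3 52.5 0 0 0 0; -10.4 59.1 0 0 0 0; -11.6 65.7 0 0 0 0; -12.7 72.2 0 0 0 0; -13.9 78.8 0 0 0 0",
)

```text
t: 11.48
tool_pos: [0.5562, 0.0254, 0.0944]
tool_rot: [2.012, 2.404, -0.001]
contact_force: [2.3, -1.3, 0.3]
opening: 0.0254
```

Emit:
arm_command(
  rows="0.5 -3 0 0 0 0; 0.5 -3 0 0 0 0; 0 -3 0 0 0 0; -1 -3 0 0 0 0; -2 -3 0 0 0 0; -2 -3 0 0 0 0",
  jaw=0,
)

```text
t: 12.22
tool_pos: [0.5541, 0.0224, 0.0944]
tool_rot: [2.013, 2.404, -0.001]
contact_force: [0.4, -0.1, -0.9]
opening: 0.0
```

Emit:
arm_command(
  rows="-0.5 3 0 0 0 0; -0.9 5.4 0 0 0 0; -1.3 7.8 0 0 0 0; -1.8 10.2 0 0 0 0; -2.2 12.6 0 0 0 0; -2.6 15 0 0 0 0; -3 17 0 0 0 0; -3.3 19 0 0 0 0; -3.7 21 0 0 0 0; -4.1 23.6 0 0 0 0",
)

```text
t: 13.48
tool_pos: [0.5499, 0.0461, 0.0944]
tool_rot: [2.013, 2.404, -0.001]
contact_force: [-0.8, -3.0, 1.0]
opening: -0.0004
```

Emit:
arm_command(
  rows="-0.35 2 0 0 0 0; -0.7 4 0 0 0 0; -0.7 4 0 0 0 0",
)

```text
t: 13.85
tool_pos: [0.5493, 0.0504, 0.0944]
tool_rot: [2.013, 2.404, -0.0]
contact_force: [0.5, -1.0, 0.6]
opening: -0.0002
```

Emit:
arm_command(
  rows="-0.3 1.7 0 0 0 0; -0.6 3.3 0 0 0 0; -0.9 5 0 0 0 0; -0.9 5 0 0 0 0",
)

```text
t: 14.35
tool_pos: [0.5483, 0.0557, 0.0944]
tool_rot: [2.013, 2.404, 0.001]
contact_force: [-0.2, -0.4, 0.2]
opening: -0.0003
```

```bash
python3 - <<'E'
from h import *
s=grab("scene"); a=np.radians(10);O=np.array([.5635,-.031]);ey=np.array([-np.sin(a),np.cos(a)])
# buffer front-left/right top in crop2: estimate lane y of pad top (z .048) edge
for y in (.19,.2,.21,.22,.23):
    print(y,((proj(s,[*(O+ey*y),.048])-[260,200])*3).round())
E
```

```text
0.19 [456. 348.]
0.2 [468. 356.]
0.21 [480. 363.]
0.22 [493. 370.]
0.23 [505. 378.]
```

Emit:
arm_command(
  rows="-0.3 1.5 0 0 0 0; -0.5 3 0 0 0 0; -0.7 4 0 0 0 0; -0.7 4 0 0 0 0",
)

```text
t: 14.9
tool_pos: [0.5476, 0.0598, 0.0944]
tool_rot: [2.013, 2.405, 0.001]
contact_force: [-1.1, -2.4, 0.6]
opening: -0.0002
```

Emit:
arm_command(
  rows="-0.3 1.5 0 0 0 0; -0.5 3 0 0 0 0; -0.5 3 0 0 0 0",
)

```text
t: 15.28
tool_pos: [0.547, 0.0629, 0.0944]
tool_rot: [2.013, 2.405, 0.001]
contact_force: [-0.9, -2.1, 0.5]
opening: -0.0001
```

Emit:
arm_command(
  rows="-0.3 1.5 0 0 0 0; -0.5 3 0 0 0 0; -0.5 3 0 0 0 0",
)

```text
t: 15.65
tool_pos: [0.5465, 0.0652, 0.0943]
tool_rot: [2.012, 2.404, -0.002]
contact_force: [-0.3, -5.7, 1.2]
opening: 0.0004
```

Emit:
arm_command(
  rows="-0.2 1.5 0 0 0 0; -0.2 1.5 0 0 0 0; -0.2 1.5 0 0 0 0",
)

```text
t: 16.02
tool_pos: [0.5465, 0.0656, 0.0944]
tool_rot: [2.01, 2.403, -0.005]
contact_force: [-1.1, -8.3, 0.7]
opening: 0.0
```

Emit:
arm_command(
  rows="-0.4 2.5 0 0 0 0; -0.4 2.5 0 0 0 0; -0.4 2.5 0 0 0 0",
)

```text
t: 16.4
tool_pos: [0.5463, 0.0668, 0.0945]
tool_rot: [2.008, 2.402, -0.008]
contact_force: [1.1, -9.4, 0.4]
opening: -0.0
```

Emit:
arm_command(
  rows="-0.4 2.8 0 0 0 0; -0.4 2.8 0 0 0 0; -0.4 2.8 0 0 0 0; -0.4 2.8 0 0 0 0",
)

```text
t: 16.9
tool_pos: [0.5462, 0.0678, 0.0946]
tool_rot: [2.006, 2.4, -0.013]
contact_force: [-0.1, -9.7, 0.5]
opening: -0.0
```

```bash
python3 - <<'E'
from h import *
s=grab("scene"); o=monitor.get_obs(); print(o["t"],o["tool_pos"],o["contact_force"])
c=s["frame"][200:380,260:480,::-1]; cv2.imwrite("pics/crop4.png",cv2.resize(c,None,fx=3,fy=3,interpolation=cv2.INTER_CUBIC))
E
```

```text
16.95 [0.54614071 0.06776924 0.094608  ] [ -0.90393436 -10.42915887   1.22125356]
```

View pics/crop4.png

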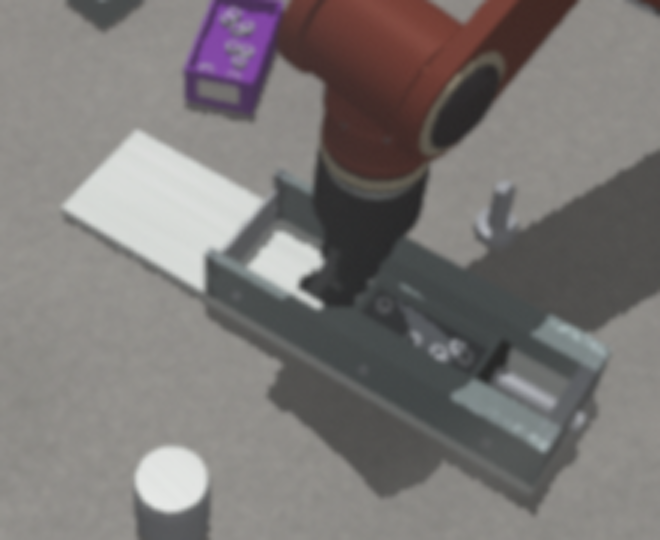

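The box bears on the buffer at crop (490,360), and the flap is already shut behind the fingers at crop (245,225). I'll press slightly more, then draw back.

Emit:
arm_command(
  rows="-0.5 3.3 0 0 0 0; -0.5 3.3 0 0 0 0; -0.5 3.3 0 0 0 0; -0.5 3.3 0 0 0 0",
)

```text
t: 17.45
tool_pos: [0.5459, 0.0689, 0.0948]
tool_rot: [2.003, 2.397, -0.019]
contact_force: [-0.2, -12.3, 0.8]
opening: -0.0002
```

Emit:
arm_command(
  rows="0.3 -2 0 0 0 0; 0.7 -4 0 0 0 0; 1.4 -8 0 0 0 0; 1.4 -8 0 0 0 0; 1.4 -8 0 0 0 0; 1.4 -8 25 0 0 0; 1.4 -8 60 0 0 0; 1.4 -8 110 0 0 0; 1.4 -8 160 0 0 0; 10 -50 190 0 0 0; 20 -110 190 0 0 0; 20 -110 190 0 0 0",
)

```text
t: 18.95
tool_pos: [0.5664, -0.044, 0.2855]
tool_rot: [2.007, 2.392, -0.018]
contact_force: [-0.7, 0.0, -0.0]
opening: 0.0003
```

```bash
python3 - <<'E'
from h import *
w=grab("wrist","wrist3.png"); o=monitor.get_obs(); print(o["t"],o["tool_pos"],o["contact_force"])
E
```

```text
19.0 [ 0.56596578 -0.0422784   0.28472865] [-0.29284035  1.22047106  0.32445146]
```

View pics/wrist3.png

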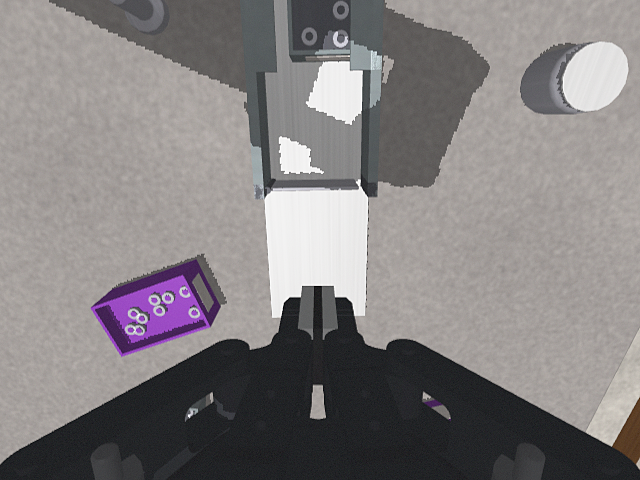

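The flap is shut straight across at (315,185), and the box's rear edge at (321,57) is square inside the lane. The tin and bolt are standing. One check of the numbers before I hand in.

```bash
python3 - <<'E'
from h import *
w=grab("wrist")
a=np.radians(10);O=np.array([.5635,-.031]);ex=np.array([np.cos(a),np.sin(a)]);ey=np.array([-ex[1],ex[0]])
for u,v in [(291,56),(350,56)]: p=cast(w,u,v,.052)[:2]-O; print("rear lane",(p@ex).round(4),(p@ey).round(4))
print("tin",cast(w,596,76,.06).round(3), monitor.get_obs()["dq"].round(4))
workorder.finish_job()
E
```

```text
rear lane -0.0212 0.1085
rear lane 0.0229 0.1086
tin [0.749 0.097 0.06 ] [ 0.026  -0.0016  0.0112 -0.0026 -0.0019 -0.001 ]
the job is handed in; nothing more can be done
```

I set the long box on the ledge and pushed it through the flap with part-open fingers. Then I followed it down the slot with the fingers shut until they felt the buffer, with the box's front end at about lane y 208 mm. I pressed to about 12 N at the wrist, with roughly 2 N of that likely friction, then drew back, lifted out and handed in at about 19 s.

- **Box:** its rear end is square to the lane at y ≈ 108 mm, so its centre is at about 158 mm, within the 130 to 200 mm limits.
- **Flap:** it looks shut in the last picture.
- **Bystanders:** the tin measures within 6 mm of its first position, which is within measuring error. The bolt looks untouched in the last picture. I did not look at the short box again after picking up the long one, but the arm did not go near it.
- **Robot:** it touches nothing. The wrist force reading is within its noise of about 1 N.
- **Not measured directly:** the force on the buffer and the angle of the flap. The first is inferred from the wrist force, the second only from the pictures.

No check failed or disagreed with another.

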